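Set the stop pin of the strap jig by feel

TASK

Set the stop pin of the leather strap jig: take the red-headed brass pin from its wooden block, set its nose down lightly on the slot floor at one end of the jig's slot, and slide it along the floor with light pressure until it drops into the hidden socket. Then push it gently fully home, upright with its collar flat on the cover plate, and let go; never press or shove hard on the jig, and leave the jar, the dish and the hammer where they are.

Things in the scene. Friction and masses are not known exactly. Their poses are not given: they have to be found in the camera images.
- pin: loose stop pin, 69 mm tall, about 0.1 kg, standing upright in the block at the start. Origin: centre of its nose (lowest point), z axis up along the pin. Brass shank 12 mm in diameter from z 0 to 24 mm, its nose tapering over the lowest 6 mm to a 6 mm wide flat end; brass collar 26 mm in diameter from z 24 to 29 mm; round red head to grip, 20 mm in diameter, from z 29 to 69 mm
- block: fixed light wooden storage block 70 x 70 mm, 40 mm high, with a 16 mm hole in the middle of its top in which the pin stands, collar resting on the top. Origin: centre of its underside, z up. Draw the pin straight up at least 30 mm to clear it
- jig: fixed strap jig: dark wooden bar 70 mm (its x) by 310 mm (its y), 40 mm high (z), topped by an aluminium cover plate 6 mm thick with one straight slot along y in the middle, 16 mm wide, 150 mm long. Origin: centre of its underside. Rigid; over 30 N between pin and jig damages it. Fully home, the pin's collar rests on the plate (z 40 mm) and its nose is at z 16 mm, 18 mm below the slot floor
- slot (a point): middle of the slot's dark steel floor, 6 mm below the plate's top; axes as the jig's. A socket 15 mm long (y), as wide as the slot, lies along this floor, its centre anywhere from y -38 to 38 mm. It cannot be seen: a dust plug of the same steel fills it flush and must be felt. Friction alone holds the plug: about 2 N pushes it down (up to 20 mm) and it stays down
- slot_end (a point): point on the slot floor 62 mm from slot towards the jig's +y, 13 mm short of the slot's end wall: a place to set the nose down (the mirror point at y -62 mm serves as well). Beyond 52 mm from the middle either end is plain floor and counts as the end
- jar: bystander: amber glass jar with a lid, 68 mm in diameter, 100 mm tall, loose. Origin: centre of its underside
- dish: bystander: blue ceramic bowl, 90 mm in diameter, 35 mm tall, loose. Origin: centre of its underside
- hammer: bystander: small hammer 220 mm long lying flat, handle towards its own -x, loose

How it is judged:
By the outcome, as a careful person would: the job done as asked, in the order asked, and still so for the second after the job is handed in, with the robot touching nothing.
It also fails if it takes over 67 s, if anything falls off the work surface, if the arm or the gripper's body presses on something with over 40 N, if the wrist force passes 120 N, or if a joint passes its speed limit or range.

ROBOT

A 6-joint arm with a two-finger parallel gripper is mounted at the origin on the work surface. World frame = base frame: x ahead of the robot, y to its left, z up, the work surface at z = 0. Lengths are in mm, angles in rad, forces in N, time in s.
With the tool pointing down it reaches from about 275 to 1000 mm from the base axis. Payload 8.4 kg.
Tool frame: the origin (TCP) lies between the finger pads; the fingertips stand r.tips_ahead ahead of it and the grasp point (between the pads) lies 6 mm ahead of it (r.tips_ahead is the distance from the TCP to the fingertips, in mm); z points along the fingers, y is the line along which they close (so a half turn about z gives the same grasp; the last joint's range is limited). The gripper opens to 85 mm and grips with 20 to 120 N. Pads are 22 mm wide; open, the fingers measure 114 mm over their backs; the gripper's body (76 mm by 85 mm) begins 54 mm behind the grasp point. The pads swing forward as they close: fully open they stand 13 mm farther back than shut.
Start: joints at [1.134, 0.353, 1.633, -0, 1.155, -0.002], TCP at [263.267, 566.85, 256.281] pointing down, gripper open.
Joint ranges: [-2.63, 2.63], [-0.92, 2.1], [0.06, 2.66], [-1.3, 4.44], [0, 2.69], [-3.02, 3.02]. Speed limits (rad/s): [2.22, 2.22, 2.79, 3.14, 3.14, 3.14].

INTERFACE

Orientations are given as [roll, pitch, yaw] about the fixed x, y, z axes, in that order (R = Rz(yaw) Ry(pitch) Rx(roll)).
In Python, from rig import r gives the robot as it stands.
- The arm moves only by the tool carry_out, never from a script. Its arguments are lists of equal length, an entry for each row: "delta_pos": the shift along the tool's x, y, z in m, a list of three; "rot": the turn, a rotation vector about the tool's x, y, z in degrees, a list of three. A call has 1 to 8 rows; each row is the pose to reach, as a shift and turn from the pose commanded when the call began, along the tool's axes at that moment; what a row does not reach only later rows make up. A row lasts 1/8 s, in which the tool goes at most 62.5 mm and 10.7 degrees, less where a joint would pass 70% of its speed; a pose out of reach is approached as far as the arm can. A call with a gripper value outside its range is refused whole. "claw" is the finger opening in m, from 0 to 0.0854, set as the call begins (left out, the last holds). The fingers move at their own pace and stop on an object; "grip_force" is the grip in N (left out, the last holds). Time passes only in rows, so rows that repeat a pose let the fingers close. It gives the time, the measured TCP pose, the force, the opening and the grip force at its end, in the units of the state.
- r.sense(): the state, without advancing time (a new reading comes with each control period).
- r.grab_frame(name): name is "scene" or "top"; returns the picture (420x560x3 uint8, blue, green, red); there is no depth.
- r.camera_info(name): a dict with "fx", "fy", "cx", "cy" (pixels), "distortion" ([k1, k2, p1, p2, k3] as OpenCV has them; the pictures are not rectified), "pose" (4x4, takes a point from camera to world coordinates). Camera axes: x right, y down, z forward; pixel columns grow to the right and rows downward; lengths in mm; the calibration is good to about 2 mm. A picture is of the moment at which its call begins. camera_info takes no time and is no camera call.
- r.sign_off(): hands the job in; it is judged then, once.
Trained networks look in the newest picture that a camera, given by its name, has taken for a name from the list of things; names that differ only in an ending like _2 or _b are one class to them, and where a whole thing is asked for, a point or a joint stands for the part that bears it (a point fixed in the world has none). Each returns a list of dicts, best first, with "p" (0 to 1); they miss things now and then, are a little off and sometimes report something else, mostly with a low value. They report only what shows in the picture. A call takes as long as a camera call.
- r.recognise(thing, camera): "box" ([left, top, right, bottom] in pixels, round what is visible of it).
- r.cut_out(thing, camera): "mask" (420x560 bool, what is visible of it) and "box" ([left, top, right, bottom] in pixels, round what is visible of it).
The state is a dict: "clock": time; "qpos": joint angles; "qvel": joint speeds; "joint_efforts": joint torques, N m; "eef_pos": TCP position; "tcp_rot": TCP orientation; "contact_force": force on the tool from outside, world axes, zero at the start; "wrist_torque": the same for the moment, N m; "opening": opening from 0.0 (shut) to 1.0 (fully open); "grasp_force": force on a finger pad.
Only numpy, scipy, OpenCV 4.12 (cv2) and the standard library are available. Lean on these libraries where they do the work, as an engineer would, in place of code of your own. Each camera call takes 0.05 s, during which the arm holds its last target. There are 200 camera calls.

## Working session

There is one attempt and no reset: what is moved stays moved. The work goes in short steps, Python scripts to look and compute and a tool call to move; the robot and the scene stay as the last step left them, time stands still between calls to the robot, and variables do not carry over. Pictures are saved under pics/ and viewed, at most 10 in all, crops included, and the job is handed in when it is done.

Besides the shell and the picture viewer there is one more tool, called in YAML: its name, and indented under it one key for each argument. carry_out: Moves the arm, as the interface text tells. Its arguments: {"type":"object","properties":{"delta_pos":{"type":"array","items":{"type":"array","items":{"type":"number"}}},"rot":{"type":"array","items":{"type":"array","items":{"type":"number"}}},"claw":{"type":"number"},"grip_force":{"type":"number"}},"required":["delta_pos","rot"]}

```bash
mkdir -p pics; ls
python3 - <<'E'
from rig import r
import cv2,numpy as np
print(r.sense(), r.tips_ahead)
for c in("scene","top"):
    cv2.imwrite(f"pics/{c}0.png",r.grab_frame(c)); print(c,r.camera_info(c))
    for t in("pin","block","jig","jar","dish","hammer"):
        print(t,[(x['box'],round(x['p'],2)) for x in r.recognise(t,c)][:2])
E
```

```text
pics
{'clock': 0.0, 'qpos': array([ 1.13357398e+00,  3.53661781e-01,  1.63410503e+00, -1.74741265e-05,
        1.15522258e+00, -2.42560806e-03]), 'qvel': array([ 0.00158666,  0.00162846,  0.00025265, -0.00126521, -0.00052999,
        0.0012907 ]), 'joint_efforts': array([-3.59723426e-04, -6.05265355e+01, -3.42070341e+01,  5.94144808e-05,
        9.15419514e-03,  6.87960596e-05]), 'eef_pos': array([263.10226667, 566.44657794, 255.56560539]), 'tcp_rot': array([-3.14019588e+00,  1.25889681e-05,  2.70680299e+00]), 'contact_force': array([ 0.34478389, -0.38542167, -0.63800238]), 'wrist_torque': array([-0.03991744,  0.00048874, -0.0564064 ]), 'grasp_force': 0.0, 'opening': 1.0011188677459903} 25.0
scene {'fx': 387.33436615334404, 'fy': 387.33436615334404, 'cx': 278.16307524220105, 'cy': 212.16482157167428, 'distortion': array([-0.04523464,  0.        ,  0.        ,  0.        ,  0.        ]), 'pose': array([[-3.02817558e-01,  5.72585963e-01, -7.61870620e-01,
         1.16743455e+03],
       [ 9.52772587e-01,  2.01114252e-01, -2.27546602e-01,
         7.16070771e+01],
       [ 2.29330494e-0
[... 520 characters left out ...]
'distortion': array([-0.04850009,  0.        ,  0.        ,  0.        ,  0.        ]), 'pose': array([[-2.40101568e-02, -9.84630747e-01,  1.72990763e-01,
         4.31776046e+02],
       [-9.99702151e-01,  2.44046221e-02,  1.53394941e-04,
        -9.85713108e+01],
       [-4.37281158e-03, -1.72935555e-01, -9.84923435e-01,
         1.21402698e+03],
       [ 0.00000000e+00,  0.00000000e+00,  0.00000000e+00,
         1.00000000e+00]])}
pin [([337.9, 273.5, 353.2, 287.0], 0.49)]
block [([326.1, 259.6, 363.1, 293.0], 0.93)]
jig [([178.7, 232.9, 309.5, 274.1], 0.68)]
jar [([282.4, 147.9, 312.7, 182.0], 0.6)]
dish [([359.9, 175.3, 395.0, 208.2], 0.82)]
hammer [([148.9, 130.8, 185.3, 215.2], 0.89)]
```

Run:
```python
import cv2
a=cv2.imread("pics/top0.png");b=cv2.imread("pics/scene0.png")
cv2.imwrite("pics/topc.png",cv2.resize(a[220:305,165:375],None,fx=3.8,fy=3.8,interpolation=cv2.INTER_CUBIC))
cv2.imwrite("pics/scenec.png",cv2.resize(b[130:310,200:430],None,fx=3.3,fy=3.3,interpolation=cv2.INTER_CUBIC))
```

```text
(no output)
```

View pics/topc.png

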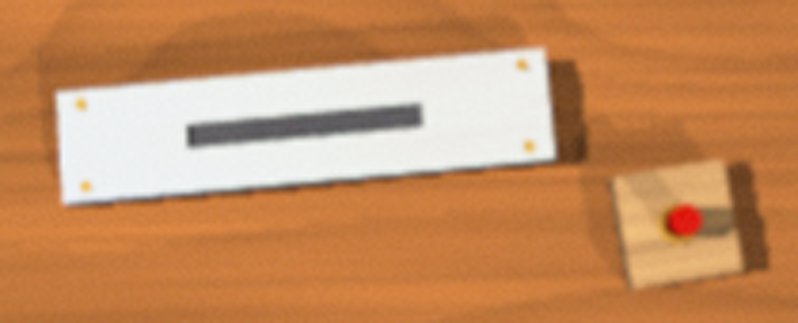

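View pics/scenec.png

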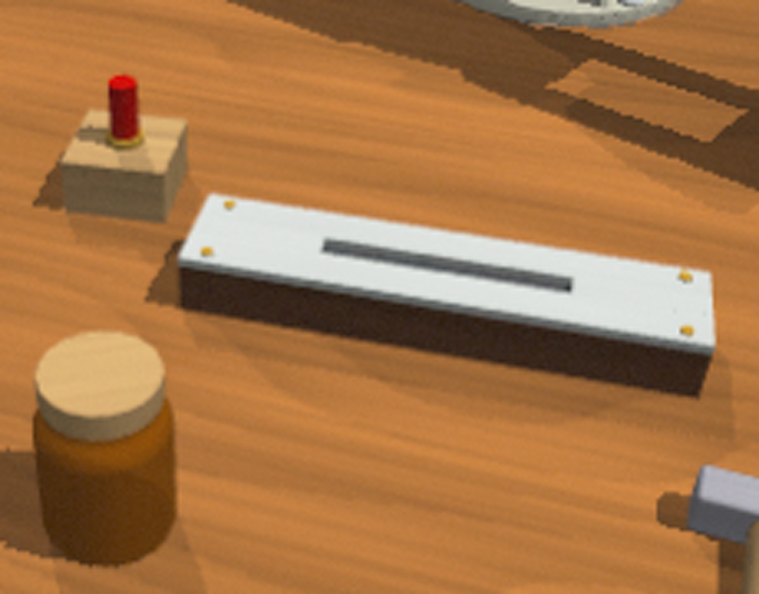

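The top view shows the plate, its slot (about px 214–276, row 250) and the red head (345, 278). The scene view agrees with it. Next I'll measure with both cameras.

```bash
cat > h.py <<'E'
import cv2,numpy as np
from rig import r
def plane(c,uv,z):
    i=r.camera_info(c);K=np.array([[i['fx'],0,i['cx']],[0,i['fy'],i['cy']],[0,0,1]])
    n=cv2.undistortPoints(np.float64(uv).reshape(-1,1,2),K,i['distortion'])[:,0]
    d=np.c_[n,np.ones(len(n))]@i['pose'][:3,:3].T;o=i['pose'][:3,3]
    return o+d*((z-o[2])/d[:,2])[:,None]
def big(m):
    n,l,s,c=cv2.connectedComponentsWithStats(m.astype(np.uint8));return l==1+np.argmax(s[1:,4])
def pts(m): y,x=np.nonzero(m);return np.c_[x,y].astype(float)
def red(im):
    b,g,R=[im[...,k].astype(int) for k in range(3)];return big((R>90)&(g<50)&(b<50)&(R>2.5*g))
E
python3 - <<'E'
from h import *
for c,f in(("top","pics/top0.png"),("scene","pics/scene0.png")):
    im=cv2.imread(f);m=red(im);p=pts(m)
    print(c,"red n",len(p),"box",p.min(0),p.max(0))
    if c=="top":
        # head top + side: centroid at top plane
        print(" centroid z80:",plane(c,[p.mean(0)],84)[0], "z65",plane(c,[p.mean(0)],65)[0])
    else:
        print(" mid z60:",plane(c,[p.mean(0)],65)[0])
    J=r.recognise("jig",c)[0]['box'];x0,y0,x1,y1=[int(v) for v in J]
    b=np.zeros(im.shape[:2],bool);b[y0-6:y1+7,x0-6:x1+7]=1
    hsv=cv2.cvtColor(im,cv2.COLOR_BGR2HSV)
    w=big(b&(hsv[...,2]>140)&(hsv[...,1]<60))
    W=plane(c,pts(w),40)[:,:2]
    R=cv2.minAreaRect(W.astype(np.float32));print(" plate",R)
    hull=cv2.convexHull(pts(w).astype(np.int32));h=np.zeros(im.shape[:2],np.uint8);cv2.fillConvexPoly(h,hull,1)
    h=cv2.erode(h,np.ones((3,3)))
    d=big((h>0)&(hsv[...,2]<150)&(hsv[...,1]<110))
    D=plane(c,pts(d),40)[:,:2];print(" slot",len(D),cv2.minAreaRect(D.astype(np.float32)),D.mean(0))
    mu=D.mean(0);_,_,v=np.linalg.svd(D-mu);print(" slot yaw",np.degrees(np.arctan2(v[0,1],v[0,0])))
E
```

```text
top red n 116 box [540. 410.] [559. 419.]
 centroid z80: [ 165.62917474 -670.7832189    84.        ] z65 [ 161.15424572 -680.40425132   65.        ]
 plate ((551.4684448242188, 0.9716949462890625), (72.33435821533203, 311.9606018066406), 3.8697569370269775)
 slot 349 ((551.6098022460938, 1.1058197021484375), (13.676423072814941, 147.39625549316406), 3.6996026039123535) [551.58193557   1.18470001]
 slot yaw 93.8300360276556
scene red n 200 box [139.  52.] [150.  81.]
 mid z60: [ -42.99176224 -809.2861164    65.        ]
 plate ((553.0025024414062, 2.9431304931640625), (71.2923355102539, 310.49884033203125), 3.875002861022949)
 slot 315 ((552.562255859375, 2.953155517578125), (13.719861030578613, 146.997802734375), 3.8761117458343506) [552.51566796   4.77374019]
 slot yaw 93.88446109146449
```

Run:
```python
from h import *
for c,f,B in(("top","pics/top0.png",[325,258,365,295]),("scene","pics/scene0.png",[215,148,262,202])):
    im=cv2.imread(f);s=np.zeros(im.shape[:2],bool);s[B[1]:B[3],B[0]:B[2]]=1
    m=red(im*s[...,None].astype(np.uint8));p=pts(m)
    print(c,len(p),p.min(0),p.max(0),plane(c,[p.mean(0)],80)[0],plane(c,[p.mean(0)],65)[0])
    hsv=cv2.cvtColor(im,cv2.COLOR_BGR2HSV)
    if c=="top":
        b=plane(c,pts(big(s&(hsv[...,2]>150)&(hsv[...,1]<125))),40)[:,:2]
        print(cv2.minAreaRect(b.astype(np.float32)))
```

```text
top 42 [341. 275.] [348. 281.] [ 483.89910207 -230.73696324   80.        ] [ 484.58854408 -232.48514456   65.        ]
((486.58184814453125, -205.13424682617188), (28.16202163696289, 15.246196746826172), 21.90840721130371)
scene 135 [233. 153.] [240. 171.] [ 508.45661034 -219.90130616   80.        ] [ 484.60395451 -230.45287204   65.        ]
```

carry_out:
  delta_pos:
    - [-0.0335,-0.0394,0]
    - [-0.067,-0.0788,0]
    - [-0.1005,-0.1182,0]
    - [-0.134,-0.1576,0]
    - [-0.1675,-0.197,0]
    - [-0.201,-0.2364,0]
    - [-0.2345,-0.2758,0]
    - [-0.268,-0.3152,0]
  rot:
    - [0,0,-3.6]
    - [0,0,-7.2]
    - [0,0,-10.8]
    - [0,0,-14.4]
    - [0,0,-18]
    - [0,0,-21.6]
    - [0,0,-25.2]
    - [0,0,-28.8]
  claw: 0.05
  grip_force: 40

```text
clock: 1.8
eef_pos: [373.9, 166.6, 256.6]
tcp_rot: [3.141, 0.001, -3.071]
contact_force: [0.9, 0.1, -0.1]
opening: 0.587
grasp_force: 0.0
```

```bash
cat >> h.py <<'E'
def go(x,y,z,yaw=np.radians(183.85)):
    """tool-frame delta (mm) from measured pose to world TCP target, and tilt fix (deg)"""
    from scipy.spatial.transform import Rotation as T
    s=r.sense();A=T.from_euler('xyz',s['tcp_rot'])
    d=A.inv().apply(np.array([x,y,z])-s['eef_pos']);w=(A.inv()*T.from_euler('xyz',[np.pi,0,yaw])).as_rotvec(degrees=True)
    print("t",s['clock'],"pos",s['eef_pos'].round(1),"d",d.round(1),"rot",w.round(2),"F",s['contact_force'].round(2),"q",s['qpos'].round(2))
E
python3 -c "
from h import *
go(484,-231,180)"
```

```text
t 1.8 pos [373.9 166.6 256.6] d [ -81.9 -404.4   76.6] rot [0.02 0.05 0.17] F [ 0.92  0.15 -0.08] q [ 0.42  0.01  2.06 -0.    1.07 -1.23]
```

carry_out:
  delta_pos:
    - [-0.0103,-0.0507,0.0]
    - [-0.0206,-0.1014,0.01]
    - [-0.0309,-0.1521,0.02]
    - [-0.0412,-0.2028,0.03]
    - [-0.0515,-0.2535,0.04]
    - [-0.0618,-0.3042,0.055]
    - [-0.0721,-0.3549,0.07]
    - [-0.082,-0.4055,0.0765]
  rot:
    - [0,0,0.1]
    - [0,0,0.1]
    - [0,0,0.1]
    - [0,0,0.1]
    - [0,0,0.1]
    - [0,0,0.1]
    - [0,0,0.1]
    - [0,0,0.1]

```text
clock: 2.8
eef_pos: [482.8, -232.6, 179.0]
tcp_rot: [3.141, -0.001, -3.076]
contact_force: [1.0, 0.6, 0.1]
opening: 0.588
grasp_force: 0.0
```

Run:
```python
from h import *
go(484,-231,75)
for c in("top","scene"):cv2.imwrite(f"pics/{c}1.png",r.grab_frame(c))
a=cv2.imread("pics/top1.png")[225:325,285:405];b=cv2.imread("pics/scene1.png")[90:210,180:300]
cv2.imwrite("pics/c1.png",np.hstack([cv2.resize(a,(390,325),interpolation=2),cv2.resize(b,(325,325),interpolation=2)]))
```

```text
t 2.8 pos [ 482.8 -232.6  179. ] d [ -1.3   1.5 104. ] rot [ 0.03 -0.03 -0.08] F [0.97 0.6  0.1 ] q [-0.45  0.31  1.9   0.    0.94 -2.09]
```

View pics/c1.png

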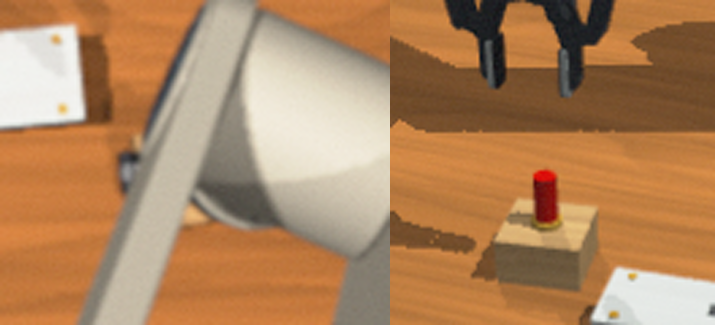

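The head stands between the open fingers, so I'll descend.

carry_out:
  delta_pos:
    - [-0.001,0.001,0.025]
    - [-0.001,0.001,0.05]
    - [-0.001,0.001,0.075]
    - [-0.001,0.001,0.09]
    - [-0.001,0.001,0.1]
    - [-0.001,0.001,0.104]
    - [-0.001,0.001,0.104]
  rot:
    - [0,0,0]
    - [0,0,0]
    - [0,0,0]
    - [0,0,0]
    - [0,0,0]
    - [0,0,0]
    - [0,0,0]

```text
clock: 3.78
eef_pos: [484.0, -229.9, 76.1]
tcp_rot: [-3.141, 0.0, -3.075]
contact_force: [-0.2, 0.9, 0.4]
opening: 0.588
grasp_force: 0.0
```

Run:
```python
from h import *
go(484,-231,75)
b=r.grab_frame("scene")[90:210,180:300]
cv2.imwrite("pics/c2.png",cv2.resize(b,(480,480),interpolation=2))
```

```text
t 3.775 pos [ 484.  -229.9   76.1] d [ 0.1 -1.1  1.1] rot [-0.01  0.02 -0.06] F [-0.16  0.91  0.44] q [-0.45  0.46  1.96  0.    0.72 -2.08]
```

View pics/c2.png

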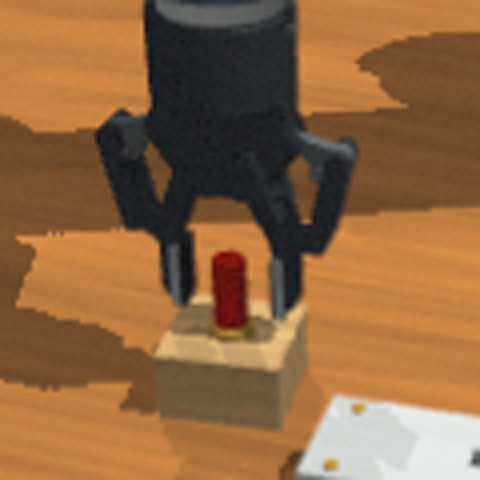

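The head (px 230) is midway between the pads (180 and 280). I'll close now.

carry_out:
  delta_pos:
    - [0,0,0]
    - [0,0,0]
    - [0,0,0]
    - [0,0,0]
    - [0,0,0]
    - [0,0,0]
  rot:
    - [0,0,0]
    - [0,0,0]
    - [0,0,0]
    - [0,0,0]
    - [0,0,0]
    - [0,0,0]
  claw: 0.0
  grip_force: 50

```text
clock: 4.58
eef_pos: [484.1, -230.0, 76.4]
tcp_rot: [-3.141, 0.001, -3.076]
contact_force: [-1.2, 0.5, 5.9]
opening: 0.215
grasp_force: 48.7
```

carry_out:
  delta_pos:
    - [0,0,-0.004]
    - [0,0,-0.01]
    - [0,0,-0.02]
    - [0,0,-0.03]
    - [0,0,-0.045]
    - [0,0,-0.06]
    - [0,0,-0.06]
  rot:
    - [0,0,0]
    - [0,0,0]
    - [0,0,0]
    - [0,0,0]
    - [0,0,0]
    - [0,0,0]
    - [0,0,0]

```text
clock: 5.45
eef_pos: [484.7, -230.3, 137.4]
tcp_rot: [-3.14, 0.003, -3.075]
contact_force: [0.0, 0.7, -1.3]
opening: 0.219
grasp_force: 48.8
```

Run:
```python
from h import *
s=r.sense();print(s['opening'],s['grasp_force'],s['contact_force'])
im=r.grab_frame("scene");b=im[60:200,160:300]
B=np.zeros(im.shape[:2],bool);B[60:200,160:300]=1
p=pts(red(im*B[...,None].astype(np.uint8)));print(p.min(0),p.max(0),plane("scene",[p.mean(0)],125))
# ends: slot-end targets; TCP 0 = TCP when nose is at floor
u=np.array([-np.sin(np.radians(3.85)),np.cos(np.radians(3.85))])
for k in(-60,60):
    q=np.array([552.2,2.0])+k*u;print(k,q.round(1));go(*q,150)
cv2.imwrite("pics/c3.png",cv2.resize(b,(560,560),interpolation=2))
```

```text
0.21928578850969369 48.784523606300354 [ 0.00163603  0.7379382  -1.30469631]
[232. 127.] [239. 146.] [[ 481.29808404 -233.65447447  125.        ]]
-60 [556.2 -57.9]
t 5.5 pos [ 484.2 -230.1  136.6] d [-83.3 167.  -13.4] rot [-0.05  0.08 -0.06] F [ 0.36  0.42 -1.93] q [-0.45  0.37  1.93 -0.    0.85 -2.08]
60 [548.2  61.9]
t 5.5 pos [ 484.2 -230.1  136.6] d [-83.2 287.  -13.5] rot [-0.05  0.08 -0.06] F [ 0.36  0.42 -1.93] q [-0.45  0.37  1.93 -0.    0.85 -2.08]
```

View pics/c3.png

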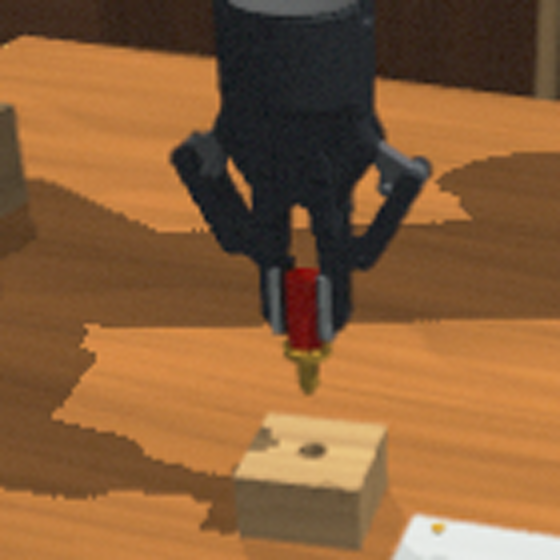

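The pin is held upright and clear of the block. I'll move over the near (−y) slot end.

carry_out:
  delta_pos:
    - [-0.0167,0.0334,0]
    - [-0.0333,0.0668,0]
    - [-0.05,0.1,0]
    - [-0.0666,0.1336,0]
    - [-0.0784,0.157,0.005]
    - [-0.083,0.1665,0.015]
    - [-0.083,0.1665,0.02]
    - [-0.083,0.1665,0.02]
  rot:
    - [0,0,0]
    - [0,0,0]
    - [0,0,0]
    - [0,0,0]
    - [0,0,0]
    - [0,0,0]
    - [0,0,0]
    - [0,0,0]

```text
clock: 6.5
eef_pos: [554.7, -59.0, 115.0]
tcp_rot: [3.142, -0.002, -3.076]
contact_force: [-0.8, 0.2, -0.4]
opening: 0.217
grasp_force: 49.0
```

Run:
```python
from h import *
go(556.2,-57.9,130)
im=r.grab_frame("scene");cv2.imwrite("pics/s4.png",im)
B=np.zeros(im.shape[:2],bool);B[100:260,230:420]=1
p=pts(red(im*B[...,None].astype(np.uint8)));print(len(p),p.min(0),p.max(0),plane("scene",[p.mean(0)],104))
cv2.imwrite("pics/c4.png",cv2.resize(im[120:250,250:420],None,fx=4.5,fy=4.5,interpolation=2))
```

```text
t 6.5 pos [554.7 -59.  115. ] d [ -1.5   1.  -15. ] rot [ 0.   -0.1  -0.09] F [-0.82  0.24 -0.35] q [-0.11  0.43  1.89 -0.    0.83 -1.74]
167 [301. 167.] [311. 188.] [[556.1805009  -58.60932705 104.        ]]
```

View pics/c4.png

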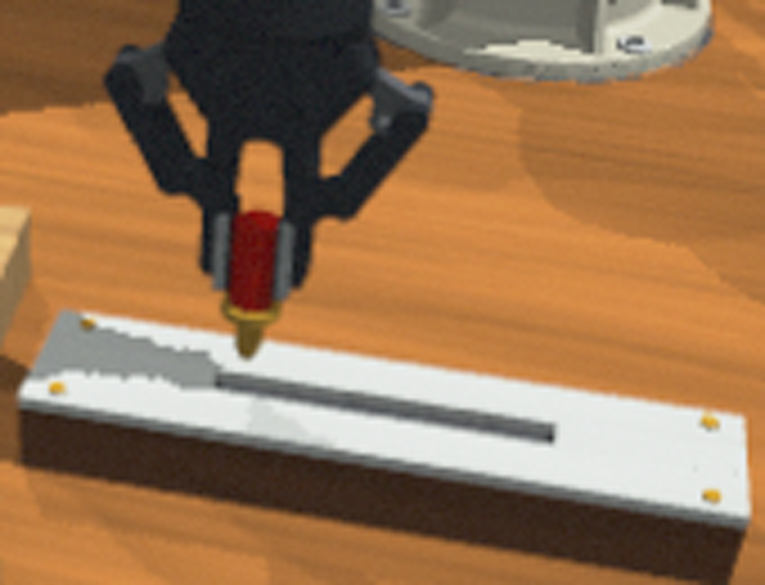

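Run:
```python
from h import *
for z in(54,55,56):print(plane("scene",[[305.1,198.5]],z))
# slot edges at plate plane in same picture
print(plane("scene",[[250+217/4.5,120+381/4.5],[250+553/4.5,120+434/4.5]],40))
# project where pin nose centre would be if at TCP xy
i=r.camera_info("scene");P=np.linalg.inv(i['pose']);K=np.array([[i['fx'],0,i['cx']],[0,i['fy'],i['cy']],[0,0,1]])
q=np.float64([[554.7,-59,55],[554.7,-59,104]])
print(cv2.projectPoints(q,cv2.Rodrigues(P[:3,:3])[0],P[:3,3],K,i['distortion'])[0][:,0])
```

```text
[[554.21268048 -56.9448474   54.        ]]
[[555.60508368 -56.65295287  55.        ]]
[[556.99748688 -56.36105834  56.        ]]
[[559.9056156  -68.66711849  40.        ]
 [548.92655221  77.81374931  40.        ]]
[[304.06135871 198.01918364]
 [305.69482609 176.8925117 ]]
```

carry_out:
  delta_pos:
    - [-0.0014,0,0]
    - [-0.0014,0,0.004]
    - [-0.0014,0,0.008]
    - [-0.0014,0,0.011]
    - [-0.0014,0,0.014]
    - [-0.0014,0,0.016]
    - [-0.0014,0,0.0175]
    - [-0.0014,0,0.0175]
  rot:
    - [0,0,0]
    - [0,0,0]
    - [0,0,0]
    - [0,0,0]
    - [0,0,0]
    - [0,0,0]
    - [0,0,0]
    - [0,0,0]

```text
clock: 7.55
eef_pos: [557.0, -58.1, 98.2]
tcp_rot: [3.142, -0.0, -3.075]
contact_force: [0.1, -0.8, -1.6]
opening: 0.218
grasp_force: 49.0
```

carry_out:
  delta_pos:
    - [0,0,0.0007]
    - [0,0,0.0014]
    - [0,0,0.002]
    - [0,0,0.0025]
    - [0,0,0.0025]
  rot:
    - [0,0,0]
    - [0,0,0]
    - [0,0,0]
    - [0,0,0]
    - [0,0,0]

```text
clock: 8.18
eef_pos: [557.0, -58.1, 95.8]
tcp_rot: [3.142, -0.0, -3.075]
contact_force: [-0.8, 0.2, -2.3]
opening: 0.219
grasp_force: 49.0
```

Run:
```python
from h import *
go(556.4,-58,97)
im=r.grab_frame("scene")
cv2.imwrite("pics/c5.png",cv2.resize(im[150:250,250:400],None,fx=5,fy=5,interpolation=2))
```

```text
t 8.175 pos [557.  -58.1  95.8] d [ 0.6  0.2 -1.2] rot [ 0.   -0.   -0.06] F [-0.81  0.21 -2.33] q [-0.11  0.46  1.9  -0.    0.79 -1.74]
```

View pics/c5.png

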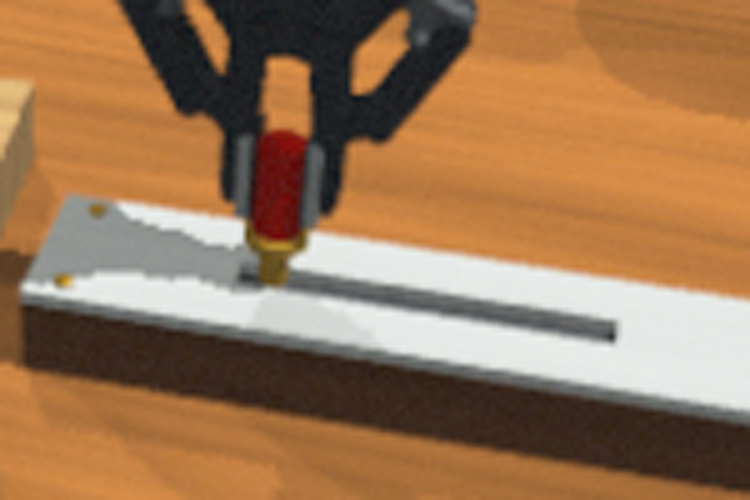

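carry_out:
  delta_pos:
    - [0,0,0.0005]
    - [0,0,0.001]
    - [0,0,0.001]
  rot:
    - [0,0,0]
    - [0,0,0]
    - [0,0,0]

```text
clock: 8.6
eef_pos: [557.0, -58.1, 94.7]
tcp_rot: [3.142, -0.0, -3.075]
contact_force: [-0.4, -0.1, -1.8]
opening: 0.223
grasp_force: 49.0
```

carry_out:
  delta_pos:
    - [0,0,0.0004]
    - [0,0,0.0008]
    - [0,0,0.0008]
  rot:
    - [0,0,0]
    - [0,0,0]
    - [0,0,0]

```text
clock: 8.98
eef_pos: [557.2, -58.1, 94.3]
tcp_rot: [-3.142, 0.0, -3.075]
contact_force: [-0.3, 0.9, 3.4]
opening: 0.219
grasp_force: 49.2
```

Floor contact is at TCP z ≈ 94.3, so the nose is at 34, with about 5 N of force. Now I'll slide towards +y.

carry_out:
  delta_pos:
    - [0,0.001,0]
    - [0,0.0025,0]
    - [0,0.004,0]
    - [0,0.0055,0]
    - [0,0.007,0]
    - [0,0.008,0]
  rot:
    - [0,0,0]
    - [0,0,0]
    - [0,0,0]
    - [0,0,0]
    - [0,0,0]
    - [0,0,0]

```text
clock: 9.72
eef_pos: [556.8, -50.2, 94.2]
tcp_rot: [-3.141, 0.001, -3.075]
contact_force: [-0.3, -4.1, 6.4]
opening: 0.221
grasp_force: 49.6
```

carry_out:
  delta_pos:
    - [0,0.001,-0.0001]
    - [0,0.002,-0.0002]
    - [0,0.003,-0.0002]
    - [0,0.004,-0.0002]
    - [0,0.005,-0.0002]
    - [0,0.006,-0.0002]
  rot:
    - [0,0,0]
    - [0,0,0]
    - [0,0,0]
    - [0,0,0]
    - [0,0,0]
    - [0,0,0]

```text
clock: 10.48
eef_pos: [556.1, -44.2, 94.2]
tcp_rot: [-3.142, 0.0, -3.075]
contact_force: [-0.7, -3.7, 4.8]
opening: 0.22
grasp_force: 49.6
```

carry_out:
  delta_pos:
    - [0,0.001,0]
    - [0,0.002,0]
    - [0,0.003,0]
    - [0,0.004,0]
    - [0,0.005,0]
    - [0,0.006,0]
  rot:
    - [0,0,0]
    - [0,0,0]
    - [0,0,0]
    - [0,0,0]
    - [0,0,0]
    - [0,0,0]

```text
clock: 11.22
eef_pos: [555.7, -38.2, 94.2]
tcp_rot: [-3.142, -0.0, -3.075]
contact_force: [-0.0, -5.3, 4.4]
opening: 0.219
grasp_force: 49.6
```

carry_out:
  delta_pos:
    - [0,0.001,0]
    - [0,0.002,0]
    - [0,0.003,0]
    - [0,0.004,0]
    - [0,0.005,0]
    - [0,0.006,0]
  rot:
    - [0,0,0]
    - [0,0,0]
    - [0,0,0]
    - [0,0,0]
    - [0,0,0]
    - [0,0,0]

```text
clock: 11.98
eef_pos: [555.2, -32.2, 94.2]
tcp_rot: [-3.142, -0.0, -3.075]
contact_force: [-0.2, -3.6, 5.3]
opening: 0.216
grasp_force: 49.6
```

carry_out:
  delta_pos:
    - [0,0.001,0]
    - [0,0.002,0]
    - [0,0.003,0]
    - [0,0.004,0]
    - [0,0.005,0]
    - [0,0.006,0]
  rot:
    - [0,0,0]
    - [0,0,0]
    - [0,0,0]
    - [0,0,0]
    - [0,0,0]
    - [0,0,0]

```text
clock: 12.72
eef_pos: [554.9, -26.2, 94.2]
tcp_rot: [-3.141, -0.0, -3.075]
contact_force: [-0.1, -3.3, 4.8]
opening: 0.22
grasp_force: 49.6
```

carry_out:
  delta_pos:
    - [0,0.001,0]
    - [0,0.002,0]
    - [0,0.003,0]
    - [0,0.004,0]
    - [0,0.005,0]
    - [0,0.006,0]
  rot:
    - [0,0,0]
    - [0,0,0]
    - [0,0,0]
    - [0,0,0]
    - [0,0,0]
    - [0,0,0]

```text
clock: 13.48
eef_pos: [554.5, -20.3, 94.2]
tcp_rot: [-3.141, -0.0, -3.075]
contact_force: [-0.3, -4.3, 5.6]
opening: 0.217
grasp_force: 49.6
```

carry_out:
  delta_pos:
    - [0,0.001,0]
    - [0,0.002,0]
    - [0,0.003,0]
    - [0,0.004,0]
    - [0,0.005,0]
    - [0,0.006,0]
  rot:
    - [0,0,0]
    - [0,0,0]
    - [0,0,0]
    - [0,0,0]
    - [0,0,0]
    - [0,0,0]

```text
clock: 14.22
eef_pos: [554.1, -14.3, 94.2]
tcp_rot: [-3.141, -0.0, -3.075]
contact_force: [0.6, -4.4, 5.9]
opening: 0.219
grasp_force: 49.6
```

carry_out:
  delta_pos:
    - [0,0.001,0]
    - [0,0.002,0]
    - [0,0.003,0]
    - [0,0.004,0]
    - [0,0.005,0]
    - [0,0.006,0]
  rot:
    - [0,0,0]
    - [0,0,0]
    - [0,0,0]
    - [0,0,0]
    - [0,0,0]
    - [0,0,0]

```text
clock: 14.98
eef_pos: [553.6, -8.3, 94.2]
tcp_rot: [-3.141, -0.0, -3.075]
contact_force: [1.5, -4.4, 4.8]
opening: 0.219
grasp_force: 49.6
```

carry_out:
  delta_pos:
    - [0,0.001,0]
    - [0,0.002,0]
    - [0,0.003,0]
    - [0,0.004,0]
    - [0,0.005,0]
    - [0,0.006,0]
  rot:
    - [0,0,0]
    - [0,0,0]
    - [0,0,0]
    - [0,0,0]
    - [0,0,0]
    - [0,0,0]

```text
clock: 15.72
eef_pos: [553.2, -2.3, 94.2]
tcp_rot: [-3.141, -0.0, -3.075]
contact_force: [1.3, -3.7, 4.9]
opening: 0.223
grasp_force: 49.6
```

carry_out:
  delta_pos:
    - [0,0.001,0]
    - [0,0.002,0]
    - [0,0.003,0]
    - [0,0.004,0]
    - [0,0.005,0]
    - [0,0.006,0]
  rot:
    - [0,0,0]
    - [0,0,0]
    - [0,0,0]
    - [0,0,0]
    - [0,0,0]
    - [0,0,0]

```text
clock: 16.48
eef_pos: [552.9, 3.7, 94.2]
tcp_rot: [-3.141, -0.0, -3.075]
contact_force: [0.5, -4.0, 5.4]
opening: 0.216
grasp_force: 49.6
```

carry_out:
  delta_pos:
    - [0,0.001,0]
    - [0,0.002,0]
    - [0,0.003,0]
    - [0,0.004,0]
    - [0,0.005,0]
    - [0,0.006,0]
  rot:
    - [0,0,0]
    - [0,0,0]
    - [0,0,0]
    - [0,0,0]
    - [0,0,0]
    - [0,0,0]

```text
clock: 17.23
eef_pos: [552.4, 9.7, 94.2]
tcp_rot: [-3.141, -0.0, -3.075]
contact_force: [0.1, -3.7, 7.1]
opening: 0.218
grasp_force: 49.6
```

carry_out:
  delta_pos:
    - [0,0.001,0]
    - [0,0.002,0]
    - [0,0.003,0]
    - [0,0.004,0]
    - [0,0.005,0]
    - [0,0.006,0]
  rot:
    - [0,0,0]
    - [0,0,0]
    - [0,0,0]
    - [0,0,0]
    - [0,0,0]
    - [0,0,0]

```text
clock: 17.98
eef_pos: [552.0, 15.6, 94.2]
tcp_rot: [-3.141, -0.0, -3.075]
contact_force: [0.9, -3.6, 4.7]
opening: 0.219
grasp_force: 49.6
```

carry_out:
  delta_pos:
    - [0,0.001,0]
    - [0,0.002,0]
    - [0,0.003,0]
    - [0,0.004,0]
    - [0,0.005,0]
    - [0,0.006,0]
  rot:
    - [0,0,0]
    - [0,0,0]
    - [0,0,0]
    - [0,0,0]
    - [0,0,0]
    - [0,0,0]

```text
clock: 18.73
eef_pos: [551.6, 21.6, 94.2]
tcp_rot: [-3.141, -0.0, -3.075]
contact_force: [-0.3, -4.3, 4.9]
opening: 0.219
grasp_force: 49.6
```

carry_out:
  delta_pos:
    - [0,0.001,0]
    - [0,0.002,0]
    - [0,0.003,0]
    - [0,0.004,0]
    - [0,0.005,0]
    - [0,0.006,0]
  rot:
    - [0,0,0]
    - [0,0,0]
    - [0,0,0]
    - [0,0,0]
    - [0,0,0]
    - [0,0,0]

```text
clock: 19.48
eef_pos: [551.1, 27.8, 94.1]
tcp_rot: [3.142, -0.0, -3.075]
contact_force: [-0.5, -2.9, 4.3]
opening: 0.217
grasp_force: 49.6
```

carry_out:
  delta_pos:
    - [0,0.001,0]
    - [0,0.002,0]
    - [0,0.003,0]
  rot:
    - [0,0,0]
    - [0,0,0]
    - [0,0,0]

```text
clock: 19.85
eef_pos: [550.7, 30.9, 93.8]
tcp_rot: [3.141, -0.001, -3.076]
contact_force: [-0.5, -0.2, -0.6]
opening: 0.22
grasp_force: 49.0
```

The pin has dropped: fz has gone to zero. I'll centre it about 1.5 mm further on and ease it down.

carry_out:
  delta_pos:
    - [0,0.0008,0]
    - [0,0.0015,0.0005]
    - [0,0.0015,0.0012]
    - [0,0.0015,0.002]
    - [0,0.0015,0.003]
    - [0,0.0015,0.003]
  rot:
    - [0,0,0]
    - [0,0,0]
    - [0,0,0]
    - [0,0,0]
    - [0,0,0]
    - [0,0,0]

```text
clock: 20.6
eef_pos: [551.0, 32.2, 91.0]
tcp_rot: [3.142, -0.0, -3.076]
contact_force: [0.1, -0.9, -0.6]
opening: 0.216
grasp_force: 48.9
```

carry_out:
  delta_pos:
    - [0,0,0.0008]
    - [0,0,0.0016]
    - [0,0,0.0024]
    - [0,0,0.0032]
    - [0,0,0.004]
    - [0,0,0.004]
  rot:
    - [0,0,0]
    - [0,0,0]
    - [0,0,0]
    - [0,0,0]
    - [0,0,0]
    - [0,0,0]

```text
clock: 21.35
eef_pos: [551.0, 32.2, 87.1]
tcp_rot: [3.142, -0.0, -3.075]
contact_force: [-0.7, -0.3, -0.8]
opening: 0.215
grasp_force: 49.0
```

carry_out:
  delta_pos:
    - [0,0,0.001]
    - [0,0,0.002]
    - [0,0,0.003]
    - [0,0,0.004]
    - [0,0,0.005]
    - [0,0,0.006]
    - [0,0,0.007]
    - [0,0,0.008]
  rot:
    - [0,0,0]
    - [0,0,0]
    - [0,0,0]
    - [0,0,0]
    - [0,0,0]
    - [0,0,0]
    - [0,0,0]
    - [0,0,0]

```text
clock: 22.35
eef_pos: [551.0, 32.2, 79.1]
tcp_rot: [-3.142, -0.0, -3.075]
contact_force: [-1.4, 0.4, 1.0]
opening: 0.214
grasp_force: 49.1
```

carry_out:
  delta_pos:
    - [0,0,0.0005]
    - [0,0,0.001]
    - [0,0,0.0015]
    - [0,0,0.002]
    - [0,0,0.002]
  rot:
    - [0,0,0]
    - [0,0,0]
    - [0,0,0]
    - [0,0,0]
    - [0,0,0]

```text
clock: 22.98
eef_pos: [551.0, 32.2, 77.1]
tcp_rot: [-3.142, -0.0, -3.075]
contact_force: [0.4, 0.4, 0.3]
opening: 0.222
grasp_force: 49.0
```

carry_out:
  delta_pos:
    - [0,0,0.0003]
    - [0,0,0.0006]
    - [0,0,0.0009]
    - [0,0,0.0009]
  rot:
    - [0,0,0]
    - [0,0,0]
    - [0,0,0]
    - [0,0,0]

```text
clock: 23.48
eef_pos: [551.0, 32.1, 76.4]
tcp_rot: [-3.142, 0.0, -3.076]
contact_force: [-1.0, 0.6, 2.7]
opening: 0.223
grasp_force: 49.3
```

carry_out:
  delta_pos:
    - [0,0,0.0003]
    - [0,0,0.0005]
    - [0,0,0.0005]
  rot:
    - [0,0,0]
    - [0,0,0]
    - [0,0,0]

```text
clock: 23.85
eef_pos: [551.1, 32.2, 76.3]
tcp_rot: [3.142, 0.0, -3.076]
contact_force: [-3.1, 1.2, 9.6]
opening: 0.218
grasp_force: 50.0
```

It is seated at z 76.3, as predicted, with about 10 N. I'll ease the force, open and retreat.

carry_out:
  delta_pos:
    - [0,0,-0.0003]
    - [0,0,-0.0003]
  rot:
    - [0,0,0]
    - [0,0,0]

```text
clock: 24.1
eef_pos: [551.1, 32.2, 76.4]
tcp_rot: [-3.142, 0.0, -3.075]
contact_force: [-2.3, 0.3, 6.6]
opening: 0.221
grasp_force: 49.5
```

carry_out:
  delta_pos:
    - [0,0,0]
    - [0,0,0]
    - [0,0,0]
    - [0,0,0]
    - [0,0,0]
    - [0,0,0]
  rot:
    - [0,0,0]
    - [0,0,0]
    - [0,0,0]
    - [0,0,0]
    - [0,0,0]
    - [0,0,0]
  claw: 0.05

```text
clock: 24.85
eef_pos: [551.1, 32.2, 76.1]
tcp_rot: [-3.142, 0.0, -3.075]
contact_force: [0.0, 0.5, -0.2]
opening: 0.589
grasp_force: 0.0
```

carry_out:
  delta_pos:
    - [0,0,-0.01]
    - [0,0,-0.025]
    - [0,0,-0.045]
    - [0,0,-0.07]
    - [0,0,-0.1]
    - [0,0,-0.12]
    - [0,0,-0.13]
    - [0,0,-0.13]
  rot:
    - [0,0,0]
    - [0,0,0]
    - [0,0,0]
    - [0,0,0]
    - [0,0,0]
    - [0,0,0]
    - [0,0,0]
    - [0,0,0]

```text
clock: 25.85
eef_pos: [551.4, 32.2, 207.0]
tcp_rot: [-3.142, 0.002, -3.075]
contact_force: [0.3, -0.4, -0.2]
opening: 0.583
grasp_force: 0.0
```

Run:
```python
from h import *
im=r.grab_frame("scene");print(r.sense()['clock'])
cv2.imwrite("pics/c6.png",cv2.resize(im[150:250,270:420],None,fx=5,fy=5,interpolation=2))
```

```text
25.9
```

View pics/c6.png

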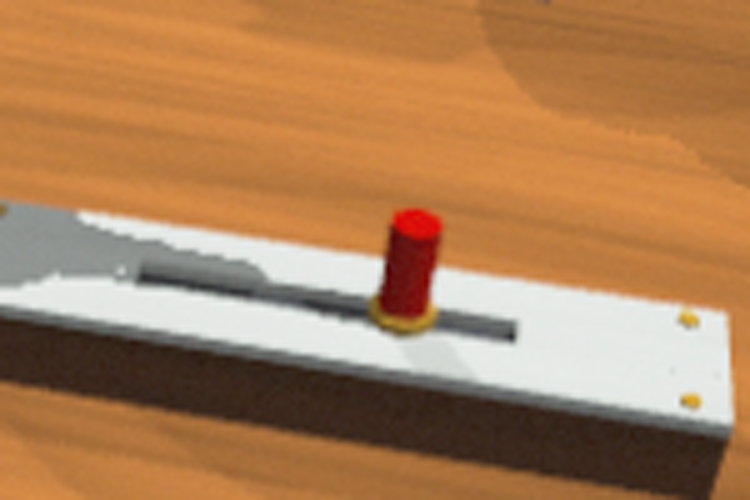

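The pin stands upright at (407, 270) with its collar flat on the plate. The lean in the picture matches the perspective there.

```bash
python3 -c "
from rig import r
print(r.sign_off())"
```

```text
the job is handed in; nothing more can be done
None
```

The pin is fully home and upright in the hidden socket with its collar flat on the plate; wrist-force readings peaked at about 10 N, the jar, dish and hammer were not touched, and I handed the job in at about 26 s.

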